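Dial open the puzzle maker's lockbox

TASK

Open the wooden lockbox. By the peg on the dial, turn the dial anticlockwise past the red mark once and stop when red comes to the white index for the second time; then turn it clockwise past the blue mark once and stop when blue comes to the index for the second time; then turn it slowly anticlockwise again, less than a full turn, until you feel the lock catch and the lid springs out a little, without forcing the dial against the catch. Then slide the lid all the way open, leave it open, and leave the other things on the bench alone.

Things in the scene. Friction and masses are not known exactly. Their poses are not given: they have to be found in the camera images.
- lockbox: Dark wooden box fixed to the bench, 160 mm wide (x), 340 mm long (y from -85 to +255 mm), 90 mm high. Origin on the bench directly under the dial's axis; z up. The lid slides along +y. On top an aluminium dial disc, 124 mm diameter, its face 102 mm above the bench, with black ticks every 15 degrees and a red and a blue mark.
- dial_axis (a point): Point on the dial's axis, 2 mm above the dial's face, inside a low dark hub (24 mm across, 8 mm tall). Axes as the lockbox.
- index (a point): Inner tip of the white index mark on the box top, at the dial's rim on the lockbox's +x side. Axes as the lockbox. Should the lock not catch within 3.7 rad after blue, a number was missed: dial all again, beginning with two anticlockwise turns and on to red.
- dial (a joint): Dial angle in rad, counted on over whole turns, growing anticlockwise seen from above. Red is at the index at 2.094, 8.378, ..; blue at 1.047, 7.330, .. (every 6.283). It starts between -1.2 and 1.2, so the second meeting with red is at 8.378, and the second with blue, going back, at 1.047. Stop within 7 degrees of each. Friction 0.06 to 0.15 N m.
- peg (a point): On the axis of the pale wooden peg standing on the dial, 38 mm from the dial's axis, 128 mm above the bench: a sleeve of 18 mm diameter, 106 to 148 mm above the bench, turning freely on its own axis, so the hand need not turn as it leads the peg round. Its angle about the dial's axis, from the lockbox's +x, is 0.785 rad plus the dial's angle.
- lid (a joint): How far the pale wooden sliding lid is open, m: 0 shut, 0.070 fully open against its stop. A spring pushes it out with about 4 N when shut; sliding it needs under 6 N and it stays where it is left.
- lid_knob (a point): Point on the axis of the upright brass post on the lid, 115 mm above the bench; the post has 18 mm diameter and reaches from the lid's top (91 mm above the bench) to 131 mm. 126 mm from the dial's axis (lockbox +y) when shut. Moves with the lid.
- mallet: Small loose hammer lying on the bench beside the box. Not to be disturbed.
- jar: Loose closed jar, 56 mm wide and 85 mm tall, origin at its foot. Not to be disturbed.
- arch: Loose wooden toy archway, 30 x 70 mm and 70 mm tall, origin at its foot. Not to be disturbed.
- cam: Slotted steel ring under the dial, hidden in the box, turning with it; origin under the dial's axis. The third position has no mark and differs each time: 1.2 to 3.5 rad anticlockwise of the second blue the lid's latch pin drops into its slot, the lid springs out 10 to 40 mm, the dial stops hard within 0.2 rad more. It bends above 25 N (dial forced against the catch, or lid forced while locked).

How it is judged:
On the way:
1. the combination has been dialed: the latch drops in and the lid springs out (value of joint lid above 0.006 m), for 0.1 s.
At the end, for the whole second after the job is handed in: the lid is at least 62 mm open (of 70 mm) and at rest (value of joint lid above 0.062 m and velocity of joint lid between -0.01 and 0.01 m/s); the robot touches nothing.
It fails at once if the lock's cam is loaded with more than 25 N (the dial forced against the catch, or the lid forced while locked) (contact force between cam and anything else above 25 N).
It fails at once if a bystander is moved by more than 20 mm (distance of any of mallet, jar, arch from where it was at the start of the episode above 0.02 m).
It also fails if it takes over 72 s, if anything falls off the work surface, if the arm or the gripper's body presses on something with over 40 N, if the wrist force passes 120 N, or if a joint passes its speed limit or range.

ROBOT

A 7-joint arm with a two-finger parallel gripper is mounted at the origin on the work surface. World frame = base frame: x ahead of the robot, y to its left, z up, the work surface at z = 0. Lengths are in m, angles in rad, forces in N, time in s.
With the tool pointing down it reaches from about 0.4 to 0.875 m from the base axis. Payload 19.3 kg.
Tool frame: the origin (TCP) lies on the centre line of the jaws, within the pads' length; the fingertips stand 19 mm ahead of it and the grasp point (between the pads) is the TCP (bot.nose_length is the distance from the TCP to the fingertips, in m); y points along the fingers, z is the direction in which the jaws open and shut, and the axes are right-handed (so a half turn about y gives the same grasp; the last joint's range is limited). The gripper opens to 85 mm and grips with 20 to 120 N. Pads are 22 mm wide; open, the fingers measure 114 mm over their backs; the gripper's body (76 mm by 85 mm) begins 54 mm behind the grasp point. The pads swing forward as they close: fully open they stand 13 mm farther back than shut.
Start: joints at [-1.26, 0.521, -0.036, 1.599, 0.021, 1.021, -0.113], TCP at [0.232, 0.58, 0.25] pointing down, gripper open.
Joint ranges: [-2.91, 2.91], [-0.3, 2.13], [-1.5, 1.42], [0.17, 2.43], [-1.26, 4.41], [0.16, 1.93], [-2.52, 2.52]. Speed limits (rad/s): [1.89, 1.89, 2.39, 2.39, 3.01, 3.01, 3.01].

INTERFACE

Orientations are given as [roll, pitch, yaw] about the fixed x, y, z axes, in that order (R = Rz(yaw) Ry(pitch) Rx(roll)).
In Python, from workcell import observe, cams, workorder, bot gives the robot as it stands. The module is installed in compiled form; this text tells all that it offers.
- The arm moves only by the tool apply_moves, never from a script. Its arguments are lists of equal length, an entry for each row: "jaw": the opening, from -1 (shut) to 1 (fully open), so that 0 is half open; "translation": the shift along the world's x, y, z in m, a list of three; "angular": the turn, a rotation vector about the world's x, y, z in degrees, a list of three. In form: {"jaw": [jaw, ...], "translation": [[x, y, z], ...], "angular": [[ax, ay, az], ...]}. A call has 1 to 5 rows; each row is the pose to reach, as a shift and turn from the pose commanded when the call began; what a row does not reach only later rows make up. A row lasts 1/10 s, in which the tool goes at most 50 mm and 8.59 degrees, less where a joint would pass 70% of its speed; a pose out of reach is approached as far as the arm can. A call with a gripper value outside its range is refused whole. The fingers move at their own pace and stop on an object; "newtons" is the grip in N (left out, the last holds). Time passes only in rows, so rows that repeat a pose let the fingers close. It gives the time, the measured TCP pose, the force and the opening at its end, in the units of the state.
- observe(): the state, without advancing time (a new reading comes with each control period).
- cams.grab_frame(name): name is "scene" or "side" or "wrist"; returns a dict with "pixels" (420x560x3 uint8, red, green, blue), "mtx" (3x3 intrinsics, pixels), "R" (3x3) and "t" (3): a world point X has camera coordinates R X + t. Camera axes: x right, y down, z forward; pixel columns grow to the right and rows downward; lengths in m; the calibration is good to about 2 mm. A picture is of the moment at which its call begins. There is no depth.
- workorder.job_done(): hands the job in, once; it reports no verdict.
The state is a dict: "clock": time; "qpos": joint angles; "qd": joint speeds; "joint_efforts": joint torques, N m; "position": TCP position; "tool_rot": TCP orientation; "force": force on the tool from outside, world axes, zero at the start; "moment": the same for the moment, N m; "grip_width": finger opening in m.
Only numpy, scipy, OpenCV 4.12 (cv2) and the standard library are available. Lean on these libraries where they do the work, as an engineer would, in place of code of your own. Each camera call takes 0.05 s, during which the arm holds its last target. There are 200 camera calls.

## Working session

There is one attempt and no reset: what is moved stays moved. The work goes in short steps, Python scripts to look and compute and a tool call to move; the robot and the scene stay as the last step left them, time stands still between calls to the robot, and variables do not carry over. Pictures are saved under pics/ and viewed, about 8 in all and at most 12, crops included, and the job is handed in when it is done.

Besides the shell and the picture viewer there is one more tool, called after ">>>" as a command line: name --argument value ..., lists and objects as JSON in quotes. apply_moves: Moves the arm, as the interface text tells. Its arguments: {"type":"object","properties":{"jaw":{"type":"array"},"translation":{"type":"array"},"angular":{"type":"array"},"newtons":{"type":"number"}},"required":["jaw","translation","angular"]}

```bash
mkdir -p pics
cat > h.py <<'E'
from workcell import observe, cams, workorder, bot
import numpy as np, cv2
def grab(n,f):
    g=cams.grab_frame(n); cv2.imwrite(f'pics/{f}.png',cv2.cvtColor(g['pixels'],cv2.COLOR_RGB2BGR)); np.savez(f'pics/{f}.npz',**g); return g
def ray(g,u,v,z):
    d=g['R'].T@np.linalg.inv(g['mtx'])@np.array([u,v,1.]); c=-g['R'].T@g['t']; return c+d*(z-c[2])/d[2]
def proj(g,X):
    p=g['mtx']@(g['R']@np.asarray(X,float)+g['t']); return p[:2]/p[2]
E
python3 - <<'E'
from h import *
for n in('scene','side'):
    g=grab(n,n+'0'); print(n,-g['R'].T@g['t'])
print(observe())
E
```

```text
scene [ 1.09717653 -0.02120821  0.78133257]
side [0.48588857 0.65754375 0.59781263]
{'clock': 0.1, 'qpos': array([-1.26022297,  0.52194705, -0.03632759,  1.59996414,  0.02123474,
        1.02110523, -0.11279184]), 'qd': array([ 0.00033208, -0.0031485 ,  0.00087307, -0.00141308, -0.00021728,
       -0.00040829,  0.00026977]), 'joint_efforts': array([ 1.66020836e-03, -9.28482056e+01,  1.98313393e+00, -3.70534623e+01,
        1.81064912e-02,  5.22785936e-03,  2.35788451e-05]), 'position': array([0.23220516, 0.57994918, 0.24978316]), 'tool_rot': array([-1.57182919e+00, -1.02760118e-04, -3.80757581e-01]), 'force': array([ 0.88270475, -0.23553376,  1.17948099]), 'moment': array([-0.00980345, -0.0205453 ,  0.02731814]), 'grip_width': 0.08542746294839526}
```

View pics/scene0.png

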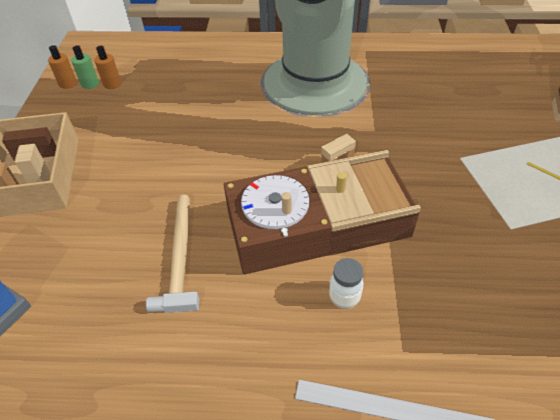

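View pics/side0.png

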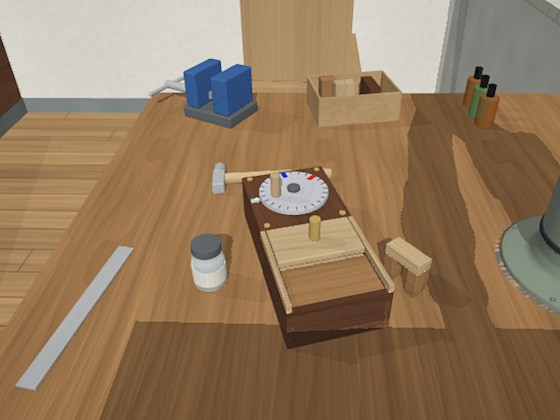

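Both views show the box with the dial at scene (275,200), the peg at (287,203), the knob at (342,182) and the index at (285,232). The jar is on the +x side and the arch on the −x side.

Run:
```python
from h import *
for n in('scene0','side0'):
    g=dict(np.load(f'pics/{n}.npz')); im=g['pixels']; hsv=cv2.cvtColor(im,cv2.COLOR_RGB2HSV)
    box={'scene0':(230,170,130,90),'side0':(235,160,110,90)}[n]
    x,y,w,h=box
    def big(mask,k=3):
        c,_=cv2.findContours(mask[y:y+h,x:x+w].astype(np.uint8),cv2.RETR_EXTERNAL,cv2.CHAIN_APPROX_NONE)
        return [q+np.array([x,y]) for q in sorted(c,key=cv2.contourArea)[::-1][:k]]
    H,S,V=[hsv[...,i].astype(int) for i in range(3)]
    d=big((S<60)&(V>120),1)[0]
    hull=cv2.convexHull(d); e=cv2.fitEllipse(hull); print(n,'disc',e, ray(g,*e[0],.102))
    for nm,m,z in(('red',((H<6)|(H>172))&(S>180)&(V>150),.102),('blue',(H>105)&(H<130)&(S>150)&(V>120),.102),('brass/peg',(H>12)&(H<28)&(S>80)&(V>110),.128),('dark',(V<75)&(S<110),.110)):
        for c in big(m):
            if cv2.contourArea(c)>8:
                M=cv2.moments(c); u,v=M['m10']/M['m00'],M['m01']/M['m00']; r=cv2.boundingRect(c); print(nm,round(u,1),round(v,1),cv2.contourArea(c),r,ray(g,u,v,z).round(4))
ims=[cv2.resize(cv2.imread(f'pics/{n}.png')[b[1]:b[1]+100,b[0]:b[0]+130],(780//2*1,300)) for n,b in(('scene0',(225,155)),('side0',(235,155)))]
cv2.imwrite('pics/crop0.png',np.hstack(ims))
```

```text
scene0 disc ((275.7067565917969, 203.95008850097656), (60.864830017089844, 68.1373062133789), 108.04607391357422) [ 0.51764986 -0.07374218  0.102     ]
red 253.9 185.4 12.5 (250, 183, 8, 6) [ 0.4726 -0.1172  0.102 ]
blue 247.6 206.3 14.5 (244, 204, 9, 5) [ 0.5243 -0.1244  0.102 ]
brass/peg 336.5 201.2 629.0 (309, 170, 51, 61) [0.5311 0.0345 0.128 ]
brass/peg 248.0 174.1 317.5 (230, 170, 57, 19) [ 0.4685 -0.1266  0.128 ]
brass/peg 342.6 255.4 222.0 (309, 249, 51, 11) [0.6457 0.0409 0.128 ]
side0 disc ((290.34967041015625, 193.43333435058594), (43.40585708618164, 78.17921447753906), 85.37608337402344) [ 0.51086663 -0.05980745  0.102     ]
red 312.0 176.2 9.5 (307, 174, 9, 5) [ 0.4725 -0.1166  0.102 ]
blue 283.7 174.5 12.5 (281, 172, 6, 6) [ 0.5252 -0.1217  0.102 ]
brass/peg 277.6 186.2 2498.0 (235, 160, 110, 90) [ 0.532  -0.0434  0.128 ]
brass/peg 307.0 235.4 2146.5 (260, 215, 85, 35) [0.4815 0.0869 0.128 ]
brass/peg 266.6 224.8 23.0 (264, 222, 7, 6) [0.5433 0.0629 0.128 ]
```

View pics/crop0.png

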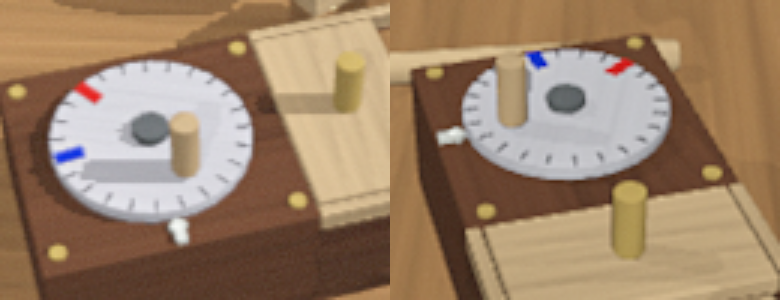

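The crop shows the hub, peg, knob and index clearly in both views. I'll cast rays through the feature points.

Run:
```python
from h import *
P={'hub':((275,197.3),(293.7,187.7),.110),'peg':((287,194.5),(275.7,174),.148),'knob':((342,174),(315,217.5),.131),'index':((284.3,228),(259.3,200),.091),'red':((253.9,185.4),(312,176.2),.102),'blue':((247.6,206.3),(283.7,174.5),.102)}
a=dict(np.load('pics/scene0.npz'));b=dict(np.load('pics/side0.npz'));Q={}
for k,(p,q,z) in P.items():
    A,B=ray(a,*p,z),ray(b,*q,z); Q[k]=(A+B)/2; print(k,A.round(4),B.round(4))
c=Q['hub'][:2]
v=Q['knob'][:2]-c; yaw=np.arctan2(v[1],v[0])-np.pi/2; print('knob r',np.hypot(*v),'yaw',yaw)
for k in('peg','index','red','blue'):
    v=Q[k][:2]-c; print(k,np.hypot(*v), np.arctan2(v[1],v[0])-yaw)
def tri(p,q):
    Pm=[g['mtx']@np.c_[g['R'],g['t']] for g in(a,b)]
    X=cv2.triangulatePoints(Pm[0],Pm[1],np.array(p,float),np.array(q,float));return (X[:3]/X[3]).ravel()
for k in('peg','knob','hub','index'): print(k,tri(*P[k][:2]).round(4))
J=(tri((347,263),(206,240)),tri((340,145),(408,255)));print('jar arch',J)
```

```text
hub [ 0.5086 -0.0752  0.11  ] [ 0.5051 -0.0661  0.11  ]
peg [ 0.5351 -0.0518  0.148 ] [ 0.5351 -0.0506  0.148 ]
knob [0.4676 0.0463 0.131 ] [0.4693 0.0468 0.131 ]
index [ 0.564  -0.0565  0.091 ] [ 0.5657 -0.0542  0.091 ]
red [ 0.4727 -0.1171  0.102 ] [ 0.4725 -0.1166  0.102 ]
blue [ 0.5244 -0.1245  0.102 ] [ 0.5251 -0.1215  0.102 ]
knob r 0.12335766655570843 yaw 0.3165158272338311
peg 0.03427114466454804 0.28737830379515195
index 0.059957922125707094 -0.05844546741310441
red 0.057519654841464825 -2.5248813629100546
blue 0.055307901870134166 -1.5580159334894754
peg [ 0.535  -0.0517  0.1475]
knob [0.4689 0.0465 0.1314]
hub [ 0.5048 -0.0753  0.1045]
index [ 0.5651 -0.0559  0.0908]
jar arch (array([0.63943014, 0.05323245, 0.09105104]), array([0.3183723 , 0.05266206, 0.06373279]))
```

Run:
```python
import numpy as np
from scipy.optimize import least_squares
M=dict(hub=(.5068,-.0720),peg=(.535,-.0515),knob=(.4687,.0466),index=(.565,-.0555),red=(.4726,-.1168),blue=(.5247,-.1230))
def pt(p,r,a): return p[:2]+r*np.array([np.cos(p[2]+a),np.sin(p[2]+a)])
def f(p):
    d=p[3]
    pr=dict(hub=p[:2],peg=pt(p,.038,.785+d),knob=pt(p,.126,np.pi/2),index=pt(p,p[5],0),red=pt(p,p[4],d-2.094),blue=pt(p,p[4],d-1.047))
    return np.concatenate([(pr[k]-M[k])*(1000 if k!='hub' else 300) for k in M])
s=least_squares(f,[.507,-.073,.3,-.48,.055,.062]);print(s.x.round(4),s.fun.round(1))
```

```text
[ 0.5048 -0.0741  0.2927 -0.4256  0.0531  0.063 ] [-0.6 -0.6  0.   0.4 -0.2 -0.1  0.1 -0.5 -0.2  0.6  0.4 -0.2]
```

The fit agrees to under 1 mm: the axis is at (0.505, −0.074), box yaw is 0.293 and the dial is at −0.426. I'm moving above the peg now.

>>> apply_moves --jaw '[0.2,0.2,0.2,0.2,0.2]' --translation '[[0.015,-0.032,0],[0.03,-0.063,0],[0.045,-0.095,0],[0.06,-0.126,0],[0.076,-0.158,0]]' --angular '[[0,0,0],[0,0,0],[0,0,0],[0,0,0],[0,0,0]]' --newtons 25

```text
clock: 0.6
position: [0.3086, 0.4208, 0.2501]
tool_rot: [-1.571, 0.0, -0.381]
force: [0.7, -0.2, -0.0]
grip_width: 0.0511
```

>>> apply_moves --jaw '[0.2,0.2,0.2,0.2,0.2]' --translation '[[0.015,-0.032,0],[0.03,-0.063,0],[0.045,-0.095,0],[0.06,-0.126,0],[0.076,-0.158,0]]' --angular '[[0,0,0],[0,0,0],[0,0,0],[0,0,0],[0,0,0]]'

```text
clock: 1.1
position: [0.3846, 0.2629, 0.2502]
tool_rot: [-1.571, 0.0, -0.381]
force: [0.2, 0.7, 0.2]
grip_width: 0.0512
```

>>> apply_moves --jaw '[0.2,0.2,0.2,0.2,0.2]' --translation '[[0.015,-0.032,0],[0.03,-0.063,0],[0.045,-0.095,0],[0.06,-0.126,0],[0.076,-0.158,0]]' --angular '[[0,0,0],[0,0,0],[0,0,0],[0,0,0],[0,0,0]]'

```text
clock: 1.6
position: [0.4606, 0.1049, 0.2503]
tool_rot: [-1.571, 0.0, -0.381]
force: [1.0, -0.5, 0.6]
grip_width: 0.0512
```

>>> apply_moves --jaw '[0.2,0.2,0.2,0.2,0.2]' --translation '[[0.015,-0.032,0],[0.03,-0.063,0],[0.045,-0.095,0],[0.06,-0.126,0],[0.075,-0.158,0]]' --angular '[[0,0,0],[0,0,0],[0,0,0],[0,0,0],[0,0,0]]'

```text
clock: 2.1
position: [0.5356, -0.053, 0.2501]
tool_rot: [-1.571, 0.0, -0.381]
force: [0.3, -0.5, 0.2]
grip_width: 0.0512
```

>>> apply_moves --jaw '[0.2,0.2,0.2,0.2,0.2]' --translation '[[0,0.002,-0.03],[0,0.002,-0.06],[0,0.002,-0.09],[0,0.002,-0.113],[0,0.002,-0.113]]' --angular '[[0,0,0],[0,0,0],[0,0,0],[0,0,0],[0,0,0]]'

```text
clock: 2.6
position: [0.5337, -0.0497, 0.1347]
tool_rot: [-1.573, 0.004, -0.381]
force: [-0.6, -0.5, -0.1]
grip_width: 0.051
```

>>> apply_moves --jaw '[-0.4,-0.7,-1,-1,-1]' --translation '[[0,0,0],[0,0,0],[0,0,0],[0,0,0],[0,0,0]]' --angular '[[0,0,0],[0,0,0],[0,0,0],[0,0,0],[0,0,0]]'

```text
clock: 3.1
position: [0.5354, -0.0507, 0.1387]
tool_rot: [-1.571, -0.001, -0.382]
force: [-3.8, -5.0, 7.0]
grip_width: 0.0174
```

Run:
```python
from h import *
g=grab('scene','s1');h=grab('side','d1')
cv2.imwrite('pics/crop1.png',np.hstack([cv2.resize(cv2.imread(f'pics/{n}.png')[b[1]:b[1]+150,b[0]:b[0]+150],(390,390)) for n,b in(('s1',(210,120)),('d1',(230,110)))]))
s=observe();print(s['position'],s['force'],s['grip_width'],s['qpos'].round(2))
```

```text
[ 0.53542043 -0.05069286  0.13875212] [-4.42986324 -5.62519996  5.96080867] 0.01734695044840767 [-0.14  0.54  0.16  1.93 -0.13  0.67  1.3 ]
```

View pics/crop1.png

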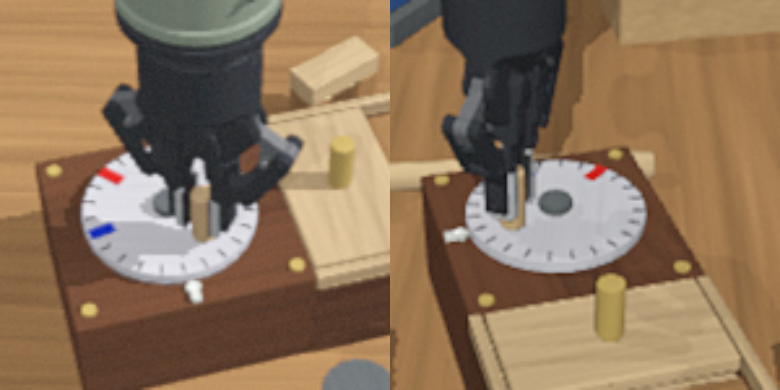

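The peg is gripped at width 17.4 mm with the TCP on the expected circle. Next I'll compute the arc rows.

```bash
cat >> h.py <<'E'
C=np.array([.5048,-.0741]); YAW=.2927
def xy(d,r=.0383): a=d+.785+YAW; return C+r*np.array([np.cos(a),np.sin(a)])
def dial(p,near=0):
    v=np.asarray(p)[:2]-C; a=np.arctan2(v[1],v[0])-.785-YAW; return a+2*np.pi*np.round((near-a)/2/np.pi), np.hypot(*v)
def rows(ds,cur):
    for i in range(0,len(ds),5):
        o=np.array([xy(d)-cur for d in ds[i:i+5]]).round(4); print([[float(a),float(b),0] for a,b in o]); cur=cur+o[-1]
    print('end cmd',cur)
E
python3 - <<'E'
from h import *
rows(np.linspace(-.4256,8.378,36)[1:],np.array([.5354,-.0508]))
E
```

```text
[[-0.0069, 0.0068, 0], [-0.0151, 0.0117, 0], [-0.0243, 0.0145, 0], [-0.0339, 0.0149, 0], [-0.0433, 0.0128, 0]]
[[-0.0086, -0.0043, 0], [-0.0159, -0.0106, 0], [-0.0213, -0.0185, 0], [-0.0246, -0.0275, 0], [-0.0256, -0.0371, 0]]
[[0.0015, -0.0095, 0], [0.0052, -0.0183, 0], [0.0111, -0.0259, 0], [0.0186, -0.0319, 0], [0.0274, -0.0357, 0]]
[[0.0095, -0.0016, 0], [0.0191, -0.0007, 0], [0.0282, 0.0025, 0], [0.0361, 0.0079, 0], [0.0425, 0.0151, 0]]
[[0.0044, 0.0085, 0], [0.0065, 0.0179, 0], [0.0062, 0.0275, 0], [0.0036, 0.0367, 0], [-0.0013, 0.045, 0]]
[[-0.0068, 0.0068, 0], [-0.015, 0.0117, 0], [-0.0242, 0.0144, 0], [-0.0338, 0.0147, 0], [-0.0432, 0.0127, 0]]
[[-0.0086, -0.0044, 0], [-0.0158, -0.0107, 0], [-0.0212, -0.0187, 0], [-0.0245, -0.0277, 0], [-0.0254, -0.0373, 0]]
end cmd [ 0.4665 -0.0753]
```

First call, then check before continuing.

>>> apply_moves --jaw '[-1,-1,-1,-1,-1]' --translation '[[-0.0069,0.0068,0],[-0.0151,0.0117,0],[-0.0243,0.0145,0],[-0.0339,0.0149,0],[-0.0433,0.0128,0]]' --angular '[[0,0,0],[0,0,0],[0,0,0],[0,0,0],[0,0,0]]'

```text
clock: 3.7
position: [0.4938, -0.0398, 0.139]
tool_rot: [-1.571, -0.007, -0.383]
force: [12.7, -24.5, -6.3]
grip_width: 0.0172
```

>>> apply_moves --jaw '[-1,-1]' --translation '[[0,0,0],[0,0,0]]' --angular '[[0,0,0],[0,0,0]]'

```text
clock: 3.9
position: [0.4932, -0.0401, 0.1389]
tool_rot: [-1.572, -0.005, -0.384]
force: [4.3, -21.6, 0.0]
grip_width: 0.0172
```

Radial load is 21 N, so the axis is about 2 mm off my estimate. The two measured points with r = 38 mm give C ≈ (0.5067, −0.0756). I'll continue with that and refit as I go.

```bash
cat >> h.py <<'E'
C=np.array([.5067,-.0756])
def xy(a,r=.038): return C+r*np.array([np.cos(a),np.sin(a)])   # a: world angle of peg
E
python3 - <<'E'
from h import *
rows([2.0,2.2,2.4,2.55,2.6, 2.8,3.0,3.2,3.35,3.4],np.array([.4921,-.038]))
E
```

```text
[[-0.0012, -0.003, 0], [-0.0078, -0.0069, 0], [-0.0134, -0.0119, 0], [-0.0169, -0.0164, 0], [-0.018, -0.018, 0]]
[[-0.0032, -0.0069, 0], [-0.005, -0.0142, 0], [-0.0053, -0.0218, 0], [-0.0046, -0.0275, 0], [-0.0041, -0.0293, 0]]
end cmd [ 0.47   -0.0853]
```

>>> apply_moves --jaw '[-1,-1,-1,-1,-1]' --translation '[[-0.0012,-0.003,0],[-0.0078,-0.0069,0],[-0.0134,-0.0119,0],[-0.0169,-0.0164,0],[-0.018,-0.018,0]]' --angular '[[0,0,0],[0,0,0],[0,0,0],[0,0,0],[0,0,0]]'

```text
clock: 4.4
position: [0.4754, -0.0551, 0.1388]
tool_rot: [-1.569, -0.004, -0.381]
force: [5.1, 3.3, 9.2]
grip_width: 0.0168
```

>>> apply_moves --jaw '[-1,-1,-1,-1,-1]' --translation '[[-0.0032,-0.0069,0],[-0.005,-0.0142,0],[-0.0053,-0.0218,0],[-0.0046,-0.0275,0],[-0.0041,-0.0293,0]]' --angular '[[0,0,0],[0,0,0],[0,0,0],[0,0,0],[0,0,0]]'

```text
clock: 4.9
position: [0.4701, -0.0846, 0.1387]
tool_rot: [-1.57, -0.001, -0.381]
force: [-6.5, 0.4, 20.8]
grip_width: 0.017
```

Run:
```python
from h import *
rows(np.linspace(3.4,9.4,31)[1:],np.array([.470,-.0853]))
```

```text
[[0.0026, -0.0071, 0], [0.0066, -0.0136, 0], [0.0119, -0.0191, 0], [0.0181, -0.0234, 0], [0.025, -0.0265, 0]]
[[0.0074, -0.0016, 0], [0.015, -0.0017, 0], [0.0225, -0.0002, 0], [0.0295, 0.0026, 0], [0.0358, 0.0068, 0]]
[[0.0054, 0.0054, 0], [0.0095, 0.0117, 0], [0.0124, 0.0188, 0], [0.0138, 0.0262, 0], [0.0136, 0.0338, 0]]
[[-0.0016, 0.0074, 0], [-0.0047, 0.0144, 0], [-0.0091, 0.0206, 0], [-0.0146, 0.0258, 0], [-0.021, 0.0298, 0]]
[[-0.0072, 0.0026, 0], [-0.0146, 0.0037, 0], [-0.0222, 0.0034, 0], [-0.0296, 0.0015, 0], [-0.0364, -0.0017, 0]]
[[-0.0061, -0.0046, 0], [-0.0111, -0.0103, 0], [-0.0149, -0.0168, 0], [-0.0173, -0.024, 0], [-0.0183, -0.0316, 0]]
end cmd [ 0.4687 -0.0747]
```

>>> apply_moves --jaw '[-1,-1,-1,-1,-1]' --translation '[[0.0026,-0.0071,0.003],[0.0066,-0.0136,0.003],[0.0119,-0.0191,0.003],[0.0181,-0.0234,0.003],[0.025,-0.0265,0.003]]' --angular '[[0,0,0],[0,0,0],[0,0,0],[0,0,0],[0,0,0]]'

```text
clock: 5.4
position: [0.4933, -0.1116, 0.1403]
tool_rot: [-1.572, 0.003, -0.382]
force: [-12.2, -1.6, -0.5]
grip_width: 0.0171
```

>>> apply_moves --jaw '[-1,-1,-1,-1,-1]' --translation '[[0.0074,-0.0016,0],[0.015,-0.0017,0],[0.0225,-0.0002,0],[0.0295,0.0026,0],[0.0358,0.0068,0]]' --angular '[[0,0,0],[0,0,0],[0,0,0],[0,0,0],[0,0,0]]'

```text
clock: 5.9
position: [0.5304, -0.106, 0.1405]
tool_rot: [-1.573, -0.0, -0.383]
force: [-1.0, -11.3, -10.9]
grip_width: 0.0169
```

>>> apply_moves --jaw '[-1,-1,-1,-1,-1]' --translation '[[0.0054,0.0054,0],[0.0095,0.0117,0],[0.0124,0.0188,0],[0.0138,0.0262,0],[0.0136,0.0338,0]]' --angular '[[0,0,0],[0,0,0],[0,0,0],[0,0,0],[0,0,0]]'

```text
clock: 6.4
position: [0.5446, -0.071, 0.1405]
tool_rot: [-1.572, -0.001, -0.382]
force: [1.8, -5.3, -12.8]
grip_width: 0.017
```

>>> apply_moves --jaw '[-1,-1,-1,-1,-1]' --translation '[[-0.0016,0.0074,0],[-0.0047,0.0144,0],[-0.0091,0.0206,0],[-0.0146,0.0258,0],[-0.021,0.0298,0]]' --angular '[[0,0,0],[0,0,0],[0,0,0],[0,0,0],[0,0,0]]'

```text
clock: 6.9
position: [0.523, -0.0416, 0.1405]
tool_rot: [-1.572, -0.001, -0.382]
force: [3.5, -13.8, -13.1]
grip_width: 0.017
```

>>> apply_moves --jaw '[-1,-1,-1,-1,-1]' --translation '[[-0.0072,0.0026,0],[-0.0146,0.0037,0],[-0.0222,0.0034,0],[-0.0296,0.0015,0],[-0.0364,-0.0017,0]]' --angular '[[0,0,0],[0,0,0],[0,0,0],[0,0,0],[0,0,0]]'

```text
clock: 7.4
position: [0.4878, -0.043, 0.1406]
tool_rot: [-1.571, -0.003, -0.381]
force: [13.4, -9.0, -22.3]
grip_width: 0.0173
```

>>> apply_moves --jaw '[-1,-1,-1,-1,-1]' --translation '[[-0.0061,-0.0046,0],[-0.0111,-0.0103,0],[-0.0149,-0.0168,0],[-0.0173,-0.024,0],[-0.0183,-0.0316,0]]' --angular '[[0,0,0],[0,0,0],[0,0,0],[0,0,0],[0,0,0]]'

```text
clock: 7.9
position: [0.469, -0.073, 0.1406]
tool_rot: [-1.57, -0.001, -0.38]
force: [5.4, 5.8, -13.2]
grip_width: 0.0171
```

Run:
```python
from h import *
from scipy.optimize import least_squares
s=observe();print(s['position'],s['force'])
pts=np.array([[.5354,-.0507],[.4932,-.0401],[.4754,-.0551],[.4701,-.0846],[.4933,-.1116],[.5304,-.106],[.5446,-.071],[.523,-.0416],s['position'][:2]])
r=least_squares(lambda p:np.hypot(*(pts-p[:2]).T)-p[2],[.506,-.0756,.038]);print(r.x.round(4),(r.fun*1e3).round(1))
v=s['position'][:2]-r.x[:2];print('phi',np.arctan2(v[1],v[0])+2*np.pi)
g=grab('scene','s2');h=grab('side','d2')
cv2.imwrite('pics/crop2.png',np.hstack([cv2.resize(cv2.imread(f'pics/{n}.png')[b[1]:b[1]+100,b[0]:b[0]+100],(390,390),interpolation=cv2.INTER_CUBIC) for n,b in(('s2',(225,155)),('d2',(240,140)))]))
```

```text
[ 0.46898913 -0.07299881  0.14055817] [  5.38216641   5.81003186 -13.24900801]
[ 0.507 -0.076  0.038] [-0.   0.4 -0.2 -0.2  0.1  0.  -0.1 -0.1  0.1]
phi 9.346825414333956
```

View pics/crop2.png

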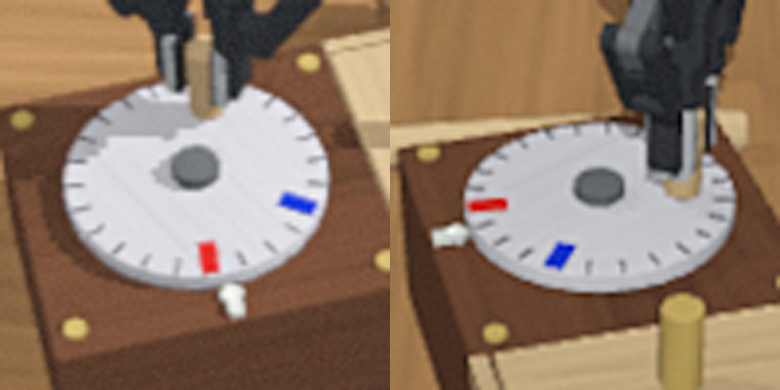

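Red is about 10–13° short of the index, at scene crop (208,257) with the index tip at (228,288). I'll measure that accurately with the fitted axis (0.507, −0.076).

```bash
sed -i 's/^C=np.array(\[.5067,-.0756\])/C=np.array([.507,-.076])/' h.py
cat >> h.py <<'E'
def marks(g,win):
    x,y,w,h=win; im=g['pixels'][y:y+h,x:x+w]; H,S,V=[a.astype(int) for a in cv2.split(cv2.cvtColor(im,cv2.COLOR_RGB2HSV))]; out={}
    for nm,m in(('red',((H<6)|(H>172))&(S>150)&(V>130)),('blue',(H>105)&(H<130)&(S>130)&(V>100))):
        n,l,st,ce=cv2.connectedComponentsWithStats(m.astype(np.uint8))
        if n>1: i=1+np.argmax(st[1:,4]); out[nm]=ray(g,ce[i][0]+x,ce[i][1]+y,.1025)
    return out
E
python3 - <<'E'
from h import *
an=lambda X,c=C: np.arctan2(X[1]-c[1],X[0]-c[0])
from scipy.optimize import least_squares
phi=9.3468
for n,w,ix,kn,ph in(('s0',0,0,0,0),) and (('scene',(225,155,100,100),(283.8,228.3),(342,174),0),('side',(240,140,100,100),(259.7,200),(315,217.5),0)):
    f={'scene':('s2','scene0'),'side':('d2','side0')}[n]
    obs=[]
    for ff,p in zip(f,(phi,.708+0)):
        g=dict(np.load(f'pics/{ff}.npz')); ww=w if ff in('s2','d2') else {'scene':(235,170,90,70),'side':(250,165,90,60)}[n]
        m=marks(g,ww); obs.append(m)
    I=ray(g,*ix,.091);K=ray(g,*kn,.131)
    def res(p):
        c=p[:2];o=[]
        for m,dd in zip(obs,(p[2],p[3])):
            for k,off in(('red',2.094),('blue',1.047)):
                a=p[4]+dd-off; o+=list(m[k][:2]-c-p[5]*np.array([np.cos(a),np.sin(a)]))
        u=np.array([np.cos(p[4]),np.sin(p[4])]); o+=list(I[:2]-c-p[6]*u); o+=list(K[:2]-c-.126*np.array([-u[1],u[0]]))
        return np.array(o)*1e3
    s=least_squares(res,[.507,-.076,1.9,-.43,.3,.054,.063]);print(n,s.x.round(4),s.fun.round(1))
E
```

```text
scene [ 0.5043 -0.0754  1.941  -0.4197  0.2926  0.0528  0.063 ] [ 0.7  0.4 -0.1 -1.1 -0.1 -0.4 -0.2  0.   0.  -0.1 -0.4  1.1]
side [ 0.5054 -0.0733  2.0013 -0.428   0.2956  0.052   0.0625] [-0.6  0.4  0.5 -0.3 -0.3 -0.3  0.1 -0.2 -0.3  0.8  0.6 -0.4]
```

Run:
```python
from h import *
rows([9.46,9.51,9.51],np.array([.4687,-.0747]))
rows(np.r_[np.linspace(9.457,2.157,36)[1:]],xy(9.51).round(4))
```

```text
[[0.0003, -0.0026, 0], [0.0004, -0.0045, 0], [0.0004, -0.0045, 0]]
end cmd [ 0.4691 -0.0792]
[[0.0005, 0.0099, 0], [0.0027, 0.0175, 0], [0.0064, 0.0245, 0], [0.0115, 0.0305, 0], [0.0177, 0.0354, 0]]
[[0.0071, 0.0035, 0], [0.0148, 0.0054, 0], [0.0227, 0.0057, 0], [0.0305, 0.0044, 0], [0.0378, 0.0015, 0]]
[[0.0066, -0.0044, 0], [0.0122, -0.0101, 0], [0.0164, -0.0167, 0], [0.0192, -0.0242, 0], [0.0204, -0.032, 0]]
[[-0.0005, -0.0079, 0], [-0.0026, -0.0155, 0], [-0.0062, -0.0225, 0], [-0.0112, -0.0287, 0], [-0.0174, -0.0336, 0]]
[[-0.007, -0.0036, 0], [-0.0147, -0.0056, 0], [-0.0226, -0.006, 0], [-0.0304, -0.0048, 0], [-0.0378, -0.002, 0]]
[[-0.0066, 0.0043, 0], [-0.0123, 0.0099, 0], [-0.0166, 0.0165, 0], [-0.0195, 0.0239, 0], [-0.0207, 0.0317, 0]]
[[0.0003, 0.0079, 0], [0.0023, 0.0155, 0], [0.0059, 0.0226, 0], [0.0108, 0.0288, 0], [0.0169, 0.0339, 0]]
end cmd [ 0.486  -0.0443]
```

>>> apply_moves --jaw '[-1,-1,-1]' --translation '[[0.0003,-0.0026,-0.001],[0.0004,-0.0045,-0.001],[0.0004,-0.0045,-0.001]]' --angular '[[0,0,0],[0,0,0],[0,0,0]]'

```text
clock: 8.3
position: [0.4691, -0.0779, 0.1402]
tool_rot: [-1.57, -0.0, -0.381]
force: [-3.4, 3.6, 11.5]
grip_width: 0.0169
```

Run:
```python
from h import *
s=observe();p=s['position'];print(p,s['force'],np.arctan2(p[1]-C[1],p[0]-C[0])%(2*np.pi)+2*np.pi)
g=grab('scene','s3')
m=marks(g,(225,155,100,100));c=np.array([.5043,-.0754])
for k,o in(('red',2.094),('blue',1.047)):print(k,np.arctan2(m[k][1]-c[1],m[k][0]-c[0])-.2926+o)
h=grab('side','d3');m=marks(h,(240,140,100,100));c=np.array([.5054,-.0733])
for k,o in(('red',2.094),('blue',1.047)):
  if k in m:print(k,np.arctan2(m[k][1]-c[1],m[k][0]-c[0])-.2956+o)
cv2.imwrite('pics/crop3.png',np.hstack([cv2.resize(cv2.imread(f'pics/{n}.png')[b[1]:b[1]+100,b[0]:b[0]+100],(390,390),interpolation=cv2.INTER_CUBIC) for n,b in(('s3',(225,155)),('d3',(240,140)))]))
```

```text
[ 0.46909092 -0.0778886   0.14017073] [-3.38844115  3.55421645 11.52369503] 9.474556096645262
red 2.076490100943334
blue 2.0657551529897162
red 2.1015185613061362
blue 2.0801290631150113
```

View pics/crop3.png

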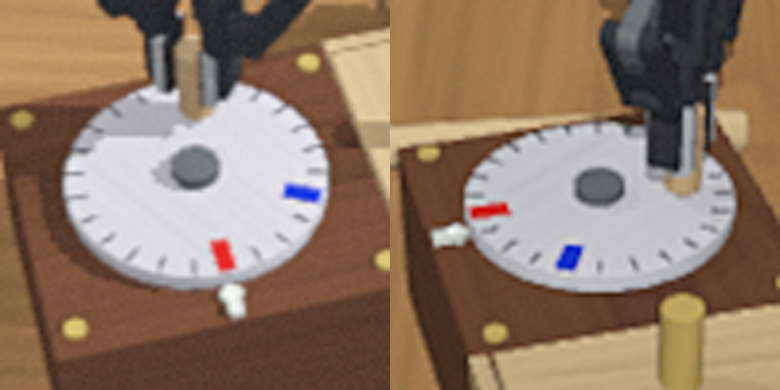

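Red is now at the index: marks and peg angle agree on a dial angle of about 2.07–2.11, against a target of 2.094. Next is clockwise to blue for the second time.

>>> apply_moves --jaw '[-1,-1,-1,-1,-1]' --translation '[[0.0005,0.0099,0],[0.0027,0.0175,0],[0.0064,0.0245,0],[0.0115,0.0305,0],[0.0177,0.0354,0]]' --angular '[[0,0,0],[0,0,0],[0,0,0],[0,0,0],[0,0,0]]'

```text
clock: 8.9
position: [0.4872, -0.0435, 0.1402]
tool_rot: [-1.571, -0.001, -0.382]
force: [-1.7, -12.0, 6.6]
grip_width: 0.0172
```

>>> apply_moves --jaw '[-1,-1,-1,-1,-1]' --translation '[[0.0071,0.0035,0],[0.0148,0.0054,0],[0.0227,0.0057,0],[0.0305,0.0044,0],[0.0378,0.0015,0]]' --angular '[[0,0,0],[0,0,0],[0,0,0],[0,0,0],[0,0,0]]'

```text
clock: 9.4
position: [0.5241, -0.0421, 0.1401]
tool_rot: [-1.572, 0.001, -0.381]
force: [-8.3, -4.8, 13.3]
grip_width: 0.0169
```

>>> apply_moves --jaw '[-1,-1,-1,-1,-1]' --translation '[[0.0066,-0.0044,0],[0.0122,-0.0101,0],[0.0164,-0.0167,0],[0.0192,-0.0242,0],[0.0204,-0.032,0]]' --angular '[[0,0,0],[0,0,0],[0,0,0],[0,0,0],[0,0,0]]'

```text
clock: 9.9
position: [0.545, -0.073, 0.1402]
tool_rot: [-1.57, 0.0, -0.38]
force: [-6.4, 5.6, 9.9]
grip_width: 0.0168
```

>>> apply_moves --jaw '[-1,-1,-1,-1,-1]' --translation '[[-0.0005,-0.0079,0],[-0.0026,-0.0155,0],[-0.0062,-0.0225,0],[-0.0112,-0.0287,0],[-0.0174,-0.0336,0]]' --angular '[[0,0,0],[0,0,0],[0,0,0],[0,0,0],[0,0,0]]'

```text
clock: 10.4
position: [0.529, -0.1071, 0.1404]
tool_rot: [-1.57, -0.004, -0.381]
force: [7.3, -0.7, -0.6]
grip_width: 0.017
```

>>> apply_moves --jaw '[-1,-1,-1,-1,-1]' --translation '[[-0.007,-0.0036,0],[-0.0147,-0.0056,0],[-0.0226,-0.006,0],[-0.0304,-0.0048,0],[-0.0378,-0.002,0]]' --angular '[[0,0,0],[0,0,0],[0,0,0],[0,0,0],[0,0,0]]'

```text
clock: 10.9
position: [0.4902, -0.1104, 0.1403]
tool_rot: [-1.571, -0.003, -0.382]
force: [0.7, -5.2, 5.2]
grip_width: 0.017
```

>>> apply_moves --jaw '[-1,-1,-1,-1,-1]' --translation '[[-0.0066,0.0043,0],[-0.0123,0.0099,0],[-0.0166,0.0165,0],[-0.0195,0.0239,0],[-0.0207,0.0317,0]]' --angular '[[0,0,0],[0,0,0],[0,0,0],[0,0,0],[0,0,0]]'

```text
clock: 11.4
position: [0.469, -0.0782, 0.1402]
tool_rot: [-1.571, -0.001, -0.382]
force: [0.1, -8.0, 8.1]
grip_width: 0.0168
```

>>> apply_moves --jaw '[-1,-1,-1,-1,-1]' --translation '[[0.0003,0.0079,0],[0.0023,0.0155,0],[0.0059,0.0226,0],[0.0108,0.0288,0],[0.0169,0.0339,0]]' --angular '[[0,0,0],[0,0,0],[0,0,0],[0,0,0],[0,0,0]]'

```text
clock: 11.9
position: [0.4863, -0.0441, 0.1402]
tool_rot: [-1.571, -0.001, -0.382]
force: [-1.6, -10.1, 6.9]
grip_width: 0.0173
```

```bash
cat > chk.py <<'E'
from h import *
import sys
s=observe();p=s['position'];a=np.arctan2(p[1]-C[1],p[0]-C[0]);print(p.round(4),s['force'].round(1),'phi',a.round(4),'dial',round(a-.785-.30,3),'r',np.hypot(*(p[:2]-C)).round(4))
t=sys.argv[1]
for n,w,c,y in(('scene',(225,155,100,100),(.5043,-.0754),.2926),('side',(240,140,100,100),(.5054,-.0733),.2956)):
  g=grab(n,n+t);m=marks(g,w)
  for k,o in(('red',2.094),('blue',1.047)):
    if k in m:print(n,k,np.angle(np.exp(1j*(np.arctan2(m[k][1]-c[1],m[k][0]-c[0])-y+o))).round(3), np.hypot(m[k][0]-c[0],m[k][1]-c[1]).round(3))
cv2.imwrite(f'pics/crop{t}.png',np.hstack([cv2.resize(cv2.imread(f'pics/{n}{t}.png')[b[1]:b[1]+100,b[0]:b[0]+100],(390,390),interpolation=cv2.INTER_CUBIC) for n,b in(('scene',(225,155)),('side',(240,140)))]))
E
python3 chk.py 4
```

```text
[ 0.4863 -0.0441  0.1402] [ -1.6 -10.1   6.9] phi 2.1466 dial 1.062 r 0.038
scene red 1.068 0.053
scene blue 1.044 0.053
side red 1.028 0.053
side blue 1.018 0.052
```

Blue is at the index (dial about 1.02–1.07). Now slowly anticlockwise, checking the lid after each small step.

```bash
cat > lid.py <<'E'
from h import *
s=observe();p=s['position'];a=np.arctan2(p[1]-C[1],p[0]-C[0])%(2*np.pi)
t=np.array([-np.sin(a),np.cos(a)]);F=s['force'][:2]
g=cams.grab_frame('scene'); im=g['pixels'][140:230,310:420]
H,S,V=[x.astype(int) for x in cv2.split(cv2.cvtColor(im,cv2.COLOR_RGB2HSV))]
n,l,st,ce=cv2.connectedComponentsWithStats(((H>18)&(H<30)&(S>130)&(V>90)).astype(np.uint8))
i=1+np.argmax(st[1:,4]); u=np.array([-np.sin(.294),np.cos(.294)])
X=ray(g,*(ce[i]+[310,140]),.112); print('phi',a.round(3),'t',s['clock'],'Ftan',(F@t).round(1),'Frad',(F@[np.cos(a),np.sin(a)]).round(1),'knob',X[:2].round(4),'y',((X[:2]-C)@u).round(4),'area',st[i,4],'r',np.hypot(*(p[:2]-C)).round(4))
E
python3 lid.py
python3 - <<'E'
from h import *
rows([2.3,2.45,2.6,2.75,2.9,3.0,3.1,3.2,3.25,3.25],np.array([.486,-.0443]))
rows(3.25+.02*np.arange(1,126),xy(3.25).round(4))
E
```

```text
phi 2.113 t 12.0 Ftan -3.7 Frad -3.6 knob [0.477  0.0434] y 0.123 area 62 r 0.0379
[[-0.0043, -0.0034, 0], [-0.0083, -0.0075, 0], [-0.0116, -0.0121, 0], [-0.0141, -0.0172, 0], [-0.0159, -0.0226, 0]]
[[-0.0007, -0.0037, 0], [-0.0011, -0.0075, 0], [-0.001, -0.0113, 0], [-0.0009, -0.0132, 0], [-0.0009, -0.0132, 0]]
end cmd [ 0.4692 -0.0801]
[[0.0001, -0.0008, 0], [0.0002, -0.0015, 0], [0.0003, -0.0023, 0], [0.0005, -0.003, 0], [0.0006, -0.0038, 0]]
[[0.0002, -0.0007, 0], [0.0004, -0.0014, 0], [0.0006, -0.0022, 0], [0.0008, -0.0029, 0], [0.001, -0.0036, 0]]
[[0.0002, -0.0008, 0], [0.0005, -0.0015, 0], [0.0007, -0.0022, 0], [0.001, -0.0029, 0], [0.0013, -0.0036, 0]]
[[0.0003, -0.0007, 0], [0.0007, -0.0014, 0], [0.001, -0.0021, 0], [0.0013, -0.0027, 0], [0.0017, -0.0034, 0]]
[[0.0004, -0.0007, 0], [0.0008, -0.0013, 0], [0.0012, -0.002, 0], [0.0016, -0.0026, 0], [0.002, -0.0032, 0]]
[[0.0005, -0.0006, 0], [0.0009, -0.0012, 0], [0.0014, -0.0019, 0], [0.0019, -0.0024, 0], [0.0023, -0.003, 0]]
[[0.0005, -0.0006, 0], [0.0011, -0.0012, 0], [0.0016, -0.0017, 0], [0.0021, -0.0023, 0], [0.0027, -0.
[... 1267 characters left out ...]
], [0.0028, 0.0012, 0], [0.0035, 0.0015, 0]]
[[0.0007, 0.0003, 0], [0.0014, 0.0007, 0], [0.002, 0.001, 0], [0.0027, 0.0014, 0], [0.0034, 0.0018, 0]]
[[0.0006, 0.0004, 0], [0.0012, 0.0008, 0], [0.0019, 0.0012, 0], [0.0025, 0.0016, 0], [0.0031, 0.0021, 0]]
[[0.0006, 0.0004, 0], [0.0012, 0.0009, 0], [0.0018, 0.0014, 0], [0.0024, 0.0019, 0], [0.003, 0.0024, 0]]
[[0.0005, 0.0005, 0], [0.0011, 0.001, 0], [0.0016, 0.0016, 0], [0.0021, 0.0021, 0], [0.0026, 0.0027, 0]]
[[0.0005, 0.0005, 0], [0.001, 0.0011, 0], [0.0015, 0.0017, 0], [0.002, 0.0023, 0], [0.0024, 0.0029, 0]]
[[0.0005, 0.0006, 0], [0.0009, 0.0013, 0], [0.0013, 0.0019, 0], [0.0017, 0.0025, 0], [0.0021, 0.0032, 0]]
end cmd [ 0.5397 -0.0953]
```

>>> apply_moves --jaw '[-1,-1,-1,-1,-1]' --translation '[[-0.0043,-0.0034,0],[-0.0083,-0.0075,0],[-0.0116,-0.0121,0],[-0.0141,-0.0172,0],[-0.0159,-0.0226,0]]' --angular '[[0,0,0],[0,0,0],[0,0,0],[0,0,0],[0,0,0]]'

```text
clock: 12.55
position: [0.4706, -0.0656, 0.1402]
tool_rot: [-1.57, -0.001, -0.38]
force: [1.3, 6.8, 10.2]
grip_width: 0.0167
```

>>> apply_moves --jaw '[-1,-1,-1,-1,-1]' --translation '[[-0.0007,-0.0037,0],[-0.0011,-0.0075,0],[-0.001,-0.0113,0],[-0.0009,-0.0132,0],[-0.0009,-0.0132,0]]' --angular '[[0,0,0],[0,0,0],[0,0,0],[0,0,0],[0,0,0]]'

```text
clock: 13.05
position: [0.4692, -0.0792, 0.1401]
tool_rot: [-1.57, -0.0, -0.381]
force: [-2.7, 1.9, 13.5]
grip_width: 0.0171
```

```bash
python3 lid.py
```

```text
phi 3.226 t 13.05 Ftan -2.1 Frad 2.6 knob [0.4761 0.0432] y 0.1231 area 58 r 0.038
```

>>> apply_moves --jaw '[-1,-1,-1,-1,-1]' --translation '[[0.0001,-0.0008,0],[0.0002,-0.0015,0],[0.0003,-0.0023,0],[0.0005,-0.003,0],[0.0006,-0.0038,0]]' --angular '[[0,0,0],[0,0,0],[0,0,0],[0,0,0],[0,0,0]]'

```text
clock: 13.6
position: [0.4696, -0.0827, 0.1401]
tool_rot: [-1.57, 0.0, -0.381]
force: [-4.3, 2.3, 14.1]
grip_width: 0.0168
```

```bash
python3 lid.py
```

```text
phi 3.319 t 13.6 Ftan -3.1 Frad 3.8 knob [0.4767 0.0431] y 0.1228 area 58 r 0.038
```

>>> apply_moves --jaw '[-1,-1,-1,-1,-1]' --translation '[[0.0002,-0.0007,0],[0.0004,-0.0014,0],[0.0006,-0.0022,0],[0.0008,-0.0029,0],[0.001,-0.0036,0]]' --angular '[[0,0,0],[0,0,0],[0,0,0],[0,0,0],[0,0,0]]'

```text
clock: 14.15
position: [0.4705, -0.0865, 0.1401]
tool_rot: [-1.571, 0.0, -0.381]
force: [-5.1, 3.2, 15.1]
grip_width: 0.017
```

```bash
python3 lid.py
```

```text
phi 3.422 t 14.15 Ftan -4.5 Frad 4.1 knob [0.4762 0.0437] y 0.1235 area 65 r 0.038
```

>>> apply_moves --jaw '[-1,-1,-1,-1,-1]' --translation '[[0.0002,-0.0008,0],[0.0005,-0.0015,0],[0.0007,-0.0022,0],[0.001,-0.0029,0],[0.0013,-0.0036,0]]' --angular '[[0,0,0],[0,0,0],[0,0,0],[0,0,0],[0,0,0]]'

```text
clock: 14.7
position: [0.4716, -0.0899, 0.1401]
tool_rot: [-1.57, 0.001, -0.381]
force: [-6.1, 2.8, 17.2]
grip_width: 0.0168
```

```bash
python3 lid.py
```

```text
phi 3.516 t 14.7 Ftan -4.8 Frad 4.6 knob [0.4769 0.0432] y 0.1228 area 67 r 0.038
```

>>> apply_moves --jaw '[-1,-1,-1,-1,-1]' --translation '[[0.0003,-0.0007,0.001],[0.0007,-0.0014,0.001],[0.001,-0.0021,0.001],[0.0013,-0.0027,0.001],[0.0017,-0.0034,0.001]]' --angular '[[0,0,0],[0,0,0],[0,0,0],[0,0,0],[0,0,0]]'

```text
clock: 15.25
position: [0.4731, -0.0934, 0.1404]
tool_rot: [-1.571, 0.001, -0.381]
force: [-3.9, 1.8, -0.0]
grip_width: 0.0168
```

```bash
python3 lid.py
```

```text
phi 3.614 t 15.25 Ftan -3.4 Frad 2.6 knob [0.4779 0.0422] y 0.1216 area 51 r 0.0381
```

>>> apply_moves --jaw '[-1,-1,-1,-1,-1]' --translation '[[0.0004,-0.0007,0],[0.0008,-0.0013,0],[0.0012,-0.002,0],[0.0016,-0.0026,0],[0.002,-0.0032,0]]' --angular '[[0,0,0],[0,0,0],[0,0,0],[0,0,0],[0,0,0]]'

```text
clock: 15.8
position: [0.4753, -0.097, 0.1403]
tool_rot: [-1.571, 0.001, -0.381]
force: [-6.3, 1.5, 1.8]
grip_width: 0.0167
```

```bash
python3 lid.py
```

```text
phi 3.726 t 15.8 Ftan -4.7 Frad 4.5 knob [0.4728 0.0437] y 0.1245 area 44 r 0.0381
```

>>> apply_moves --jaw '[-1,-1,-1,-1,-1]' --translation '[[0.0005,-0.0006,0],[0.0009,-0.0012,0],[0.0014,-0.0019,0],[0.0019,-0.0024,0],[0.0023,-0.003,0]]' --angular '[[0,0,0],[0,0,0],[0,0,0],[0,0,0],[0,0,0]]'

```text
clock: 16.35
position: [0.4774, -0.0999, 0.1403]
tool_rot: [-1.571, 0.001, -0.381]
force: [-6.3, 1.4, 3.8]
grip_width: 0.0167
```

```bash
python3 lid.py
```

```text
phi 3.822 t 16.35 Ftan -5.1 Frad 4.0 knob [0.4752 0.0432] y 0.1233 area 57 r 0.0381
```

>>> apply_moves --jaw '[-1,-1,-1,-1,-1]' --translation '[[0.0005,-0.0006,0],[0.0011,-0.0012,0],[0.0016,-0.0017,0],[0.0021,-0.0023,0],[0.0027,-0.0028,0]]' --angular '[[0,0,0],[0,0,0],[0,0,0],[0,0,0],[0,0,0]]'

```text
clock: 16.9
position: [0.4802, -0.1031, 0.1403]
tool_rot: [-1.572, 0.001, -0.381]
force: [-6.4, -1.6, 1.6]
grip_width: 0.0173
```

```bash
python3 lid.py
```

```text
phi 3.933 t 16.9 Ftan -3.4 Frad 5.7 knob [0.4754 0.0431] y 0.1231 area 61 r 0.0381
```

>>> apply_moves --jaw '[-1,-1,-1,-1,-1]' --translation '[[0.0005,-0.0005,0],[0.0011,-0.001,0],[0.0017,-0.0015,0],[0.0022,-0.002,0],[0.0028,-0.0025,0]]' --angular '[[0,0,0],[0,0,0],[0,0,0],[0,0,0],[0,0,0]]'

```text
clock: 17.45
position: [0.4832, -0.1058, 0.1404]
tool_rot: [-1.572, 0.0, -0.382]
force: [-4.2, -2.3, 0.7]
grip_width: 0.0172
```

```bash
python3 lid.py
```

```text
phi 4.038 t 17.45 Ftan -1.9 Frad 4.4 knob [0.4769 0.0437] y 0.1233 area 63 r 0.0382
```

>>> apply_moves --jaw '[-1,-1,-1,-1,-1]' --translation '[[0.0006,-0.0004,0],[0.0012,-0.0009,0],[0.0019,-0.0013,0],[0.0025,-0.0017,0],[0.0031,-0.0021,0]]' --angular '[[0,0,0],[0,0,0],[0,0,0],[0,0,0],[0,0,0]]'

```text
clock: 18.0
position: [0.4863, -0.1081, 0.1404]
tool_rot: [-1.572, 0.0, -0.382]
force: [-4.7, -3.0, 0.9]
grip_width: 0.0168
```

```bash
python3 lid.py
```

```text
phi 4.139 t 18.0 Ftan -2.3 Frad 5.1 knob [0.4723 0.0561] y 0.1365 area 66 r 0.0382
```

The lid sprang out about 13 mm at φ = 4.14 with low tangential force, so I'm stopping the dial. I'll release, rise and measure the knob.

>>> apply_moves --jaw '[-0.6,-0.2,0,0,0]' --translation '[[0,0,0],[0,0,0],[0,0,0],[0,0,0.02],[0,0,0.05]]' --angular '[[0,0,0],[0,0,0],[0,0,0],[0,0,0],[0,0,0]]'

```text
clock: 18.55
position: [0.4862, -0.107, 0.19]
tool_rot: [-1.572, 0.002, -0.381]
force: [0.5, -0.0, 0.8]
grip_width: 0.0424
```

>>> apply_moves --jaw '[0,0]' --translation '[[0,0,0.03],[0,0,0.06]]' --angular '[[0,0,0],[0,0,0]]'

```text
clock: 18.75
position: [0.4868, -0.1071, 0.2517]
tool_rot: [-1.571, -0.001, -0.381]
force: [0.3, 1.0, 0.5]
grip_width: 0.043
```

```bash
python3 lid.py; python3 chk.py 5
python3 - <<'E'
import cv2,numpy as np
cv2.imwrite('pics/v5.png',np.hstack([cv2.resize(cv2.imread(f'pics/{n}5.png')[b[1]:b[1]+130,b[0]:b[0]+130],(390,390),interpolation=cv2.INTER_CUBIC) for n,b in(('scene',(270,120)),('side',(250,150)))]))
E
```

```text
phi 4.136 t 18.75 Ftan -0.3 Frad -1.0 knob [0.4709 0.0614] y 0.142 area 71 r 0.0371
[ 0.4884 -0.1075  0.256 ] [ 2.  -0.2  6.9] phi -2.1038 dial -3.189 r 0.0366
scene red 3.022 0.051
scene blue 3.048 0.051
side red 3.046 0.052
side blue 3.034 0.051
```

View pics/v5.png

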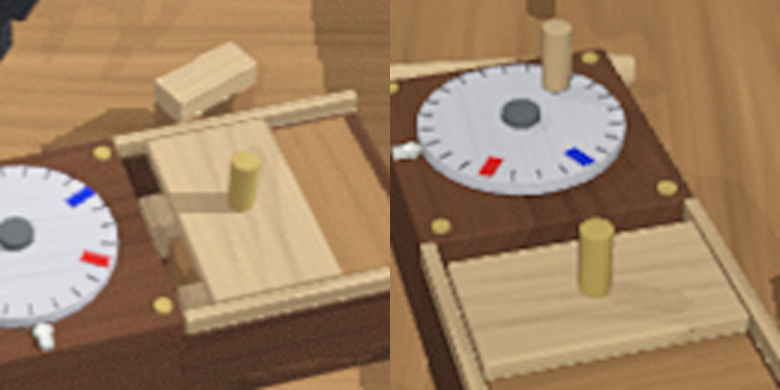

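The lid is now sprung open about 19 mm, with the knob top at scene (351.7,173.7) and side (319.3,226.7).

Run:
```python
from h import *
a=dict(np.load('pics/scene5.npz'));b=dict(np.load('pics/side5.npz'))
print(ray(a,351.7,173.7,.131),ray(b,319.3,226.7,.131))
s=observe();print(s['position'])
```

```text
[0.46647226 0.06408938 0.131     ] [0.46308276 0.06952017 0.131     ]
[ 0.48760851 -0.10715121  0.25193645]
```

>>> apply_moves --jaw '[0,0,0,0,0]' --translation '[[-0.004,0.034,0],[-0.008,0.068,0],[-0.013,0.103,0],[-0.017,0.137,0],[-0.021,0.171,0]]' --angular '[[0,0,0],[0,0,0],[0,0,0],[0,0,0],[0,0,0]]'

```text
clock: 19.4
position: [0.4651, 0.0653, 0.2495]
tool_rot: [-1.571, 0.001, -0.381]
force: [0.7, 0.1, -0.8]
grip_width: 0.0425
```

>>> apply_moves --jaw '[0,0,0,0,0]' --translation '[[0,0.001,-0.04],[0,0.001,-0.08],[0,0.001,-0.11],[0,0.001,-0.128],[0,0.001,-0.128]]' --angular '[[0,0,0],[0,0,0],[0,0,0],[0,0,0],[0,0,0]]'

```text
clock: 19.9
position: [0.4641, 0.0646, 0.1197]
tool_rot: [-1.574, 0.004, -0.381]
force: [-0.9, -0.7, -0.1]
grip_width: 0.0428
```

>>> apply_moves --jaw '[-0.4,-0.7,-1,-1,-1]' --translation '[[0,0,0],[0,0,0],[0,0,0],[0,0,0],[0,0,0]]' --angular '[[0,0,0],[0,0,0],[0,0,0],[0,0,0],[0,0,0]]'

```text
clock: 20.4
position: [0.4658, 0.065, 0.1229]
tool_rot: [-1.57, -0.001, -0.381]
force: [-3.5, -1.3, 8.2]
grip_width: 0.0172
```

Run:
```python
from h import *
s=observe();u=np.array([-np.sin(.294),np.cos(.294)]);v=s['position'][:2]-C
print(s['position'],s['force'],s['grip_width'],'lid',v@u-.126,'lat',v@[u[1],-u[0]])
```

```text
[0.46575619 0.06495815 0.1229304 ] [-3.51710836 -1.27109249  8.15624499] 0.017197802989843688 lid 0.0208617307071452 lat 0.0013731225180660612
```

>>> apply_moves --jaw '[-1,-1,-1,-1,-1]' --translation '[[-0.0014,0.0046,0],[-0.0028,0.0092,0],[-0.0042,0.0138,0],[-0.0056,0.0184,0],[-0.007,0.023,0]]' --angular '[[0,0,0],[0,0,0],[0,0,0],[0,0,0],[0,0,0]]'

```text
clock: 20.9
position: [0.4589, 0.0879, 0.1229]
tool_rot: [-1.57, -0.001, -0.381]
force: [-2.6, -3.2, 8.2]
grip_width: 0.0168
```

>>> apply_moves --jaw '[-1,-1,-1,-1,-1]' --translation '[[-0.0014,0.0046,0],[-0.0028,0.0092,0],[-0.0042,0.0138,0],[-0.0056,0.0184,0],[-0.007,0.023,0]]' --angular '[[0,0,0],[0,0,0],[0,0,0],[0,0,0],[0,0,0]]'

```text
clock: 21.4
position: [0.452, 0.1107, 0.1229]
tool_rot: [-1.57, -0.001, -0.381]
force: [-0.1, -5.6, 7.3]
grip_width: 0.0172
```

>>> apply_moves --jaw '[-1,-1,-1]' --translation '[[-0.0006,0.002,0],[-0.0006,0.002,0],[-0.0006,0.002,0]]' --angular '[[0,0,0],[0,0,0],[0,0,0]]'

```text
clock: 21.7
position: [0.4519, 0.1109, 0.1229]
tool_rot: [-1.572, -0.002, -0.383]
force: [3.8, -16.0, 6.3]
grip_width: 0.0171
```

Run:
```python
from h import *
s=observe();u=np.array([-np.sin(.294),np.cos(.294)]);v=s['position'][:2]-C
print(s['force'],s['grip_width'],'lid',v@u-.126,'lat',v@[u[1],-u[0]],'Fu',s['force'][:2]@u)
```

```text
[  3.8132928  -16.01380603   6.33783129] 0.01705029569023577 lid 0.06889518480201842 lat 0.001403623006879397 Fu -16.431719164730367
```

The lid is at its stop: estimated 69 mm, with a 16 N reaction. I'll relax, release and lift.

>>> apply_moves --jaw '[-1,-0.6,-0.2,0,0]' --translation '[[0.0005,-0.0018,0],[0.0005,-0.0018,0],[0.0005,-0.0018,0],[0.0005,-0.0018,0],[0.0005,-0.0018,0.03]]' --angular '[[0,0,0],[0,0,0],[0,0,0],[0,0,0],[0,0,0]]'

```text
clock: 22.2
position: [0.4503, 0.1109, 0.1506]
tool_rot: [-1.574, 0.003, -0.38]
force: [0.5, 0.1, 0.8]
grip_width: 0.0423
```

>>> apply_moves --jaw '[0,0,0,0,0]' --translation '[[0,0,0.04],[0,0,0.08],[0,0,0.1],[0,0,0.1],[0,0,0.1]]' --angular '[[0,0,0],[0,0,0],[0,0,0],[0,0,0],[0,0,0]]'

```text
clock: 22.7
position: [0.4515, 0.1113, 0.2523]
tool_rot: [-1.57, -0.0, -0.381]
force: [0.4, 0.2, 0.4]
grip_width: 0.0428
```

Run:
```python
from h import *
grab('scene','s6');grab('side','d6');s=observe();print(s['clock'],s['position'],s['force'])
cv2.imwrite('pics/v6.png',np.hstack([cv2.resize(cv2.imread(f'pics/{n}.png'),(400,300)) for n in('s6','d6')]))
```

```text
22.8 [0.45112462 0.11104876 0.25145527] [0.30935278 0.17569643 0.17745254]
```

View pics/v6.png

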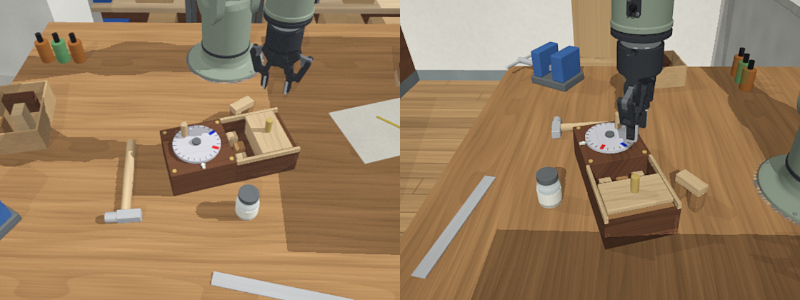

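The lid is fully open, with the knob at (268,126) in the left half. The mallet, jar and arch are where they were, and the gripper is clear. I'm handing in.

```bash
python3 -c "
from workcell import workorder; print(workorder.job_done())"
```

```text
the job is handed in; nothing more can be done
None
```

The lockbox is open and the job is handed in; no verdict was reported.

- **Dialing:** I led the dial by its peg anticlockwise to the second red, clockwise to the second blue, then slowly anticlockwise. About 2 rad past blue the lid sprang out, and I stopped there. My estimates at the stops were 2.07–2.11 for red (target 2.094) and 1.02–1.07 for blue (target 1.047). Both are well within the 7 degree limit.
- **Lid:** It sprang out about 20 mm. I pulled it by the knob to its stop, which pushed back with about 16 N. By the gripper's position the lid was about 69 mm open; I did not measure it again after letting go.
- **Final check:** The last pictures show the lid fully open, the mallet, jar and arch where they were, and the gripper clear with near-zero force at 22.8 s.
- **Disagreements:** My first camera estimate of the dial's axis was about 2–3 mm off. It showed as roughly 20 N of sideways load on the peg early in the first turn. I corrected it by fitting a circle to the measured gripper positions. Up-and-down forces of up to 22 N, probably the fingers rubbing on the peg, came and went while turning.

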